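# Load a glaze sample slide under the leaf spring of a tile jig

### The arm

A 6-joint arm with a two-finger parallel gripper is mounted at the origin on a cart in front of the work surface, level with it; the furniture and walls round the work are solid. World frame = base frame: x ahead of the robot, y to its left, z up, the work surface at z = 0. Lengths are in mm, angles in rad, forces in N, time in s.
With the tool pointing down it reaches from about 375 to 900 mm from the base axis. Payload 3.1 kg.
Tool frame: the origin (TCP) lies at the very end of the fingers, on their centre line; the grasp point (between the pads) lies 19 mm behind it; z points along the fingers, y is the direction in which the jaws open and shut (so a half turn about z gives the same grasp; the last joint's range is limited). The gripper opens to 87 mm and grips with 3 to 60 N. Pads are 19 mm wide; open, the fingers measure 117 mm over their backs; the gripper's body (75 mm by 190 mm) begins 51 mm behind the grasp point.
Start: joints at [-1.345, 0.527, 1.433, -0, 1.181, -0.178], TCP at [245.592, -574.701, 222.548] pointing down, gripper open.
Joint ranges: [-3.08, 3.08], [-0.75, 2.2], [0.22, 2.44], [-1.43, 4.57], [0, 2.65], [-2.85, 2.85]. Speed limits (rad/s): [2.79, 2.79, 3.14, 3.14, 3.14, 3.14].

### API

Orientations are given as a rotation vector (axis times angle).
In Python, from cell import monitor, read_camera, workorder gives the robot as it stands.
- The arm moves only by the shell command python3 -m handwheel 'ROWS' [FORCE]. ROWS is JSON, a list of rows, each a list of 5 numbers: the shift along the world's x, y, z in units of 200 mm (1.0 is 200 mm), then the turn about the world's z in units of 90 degrees (1.0 is 90 degrees), then the opening, from -1 (shut) to 1 (fully open). In form: [[x, y, z, spin, claw], ...]. A call has 1 to 20 rows; each row is the pose to reach, as a shift and turn from the pose measured when the call began; what a row does not reach only later rows make up. A row lasts 1/10 s, in which the tool goes at most 50 mm and 8.59 degrees, less where a joint would pass 70% of its speed; a pose out of reach is approached as far as the arm can. A call with a number of a shift or a turn outside -1 to 1 is refused whole. A call with a gripper value outside its range is refused whole. The fingers move at their own pace and stop on an object; FORCE is the grip in N (left out, the last holds). Time passes only in rows, so rows that repeat a pose let the fingers close. It gives the time, the measured TCP pose, the force and the opening at its end, in the units of the state.
- monitor.get_state(): the state, without advancing time (a new reading comes with each control period).
- read_camera(name): name is "scene" or "top" or "wrist"; returns a dict with "pixels" (480x640x3 uint8, red, green, blue), "fx", "fy", "cx", "cy" (pixels), "R" (3x3) and "t" (3): a world point X has camera coordinates R X + t. Camera axes: x right, y down, z forward; pixel columns grow to the right and rows downward; lengths in mm; the calibration is good to about 2 mm. A picture is of the moment at which its call begins. There is no depth.
- workorder.finish_job(): hands the job in, once; it reports no verdict.
The state is a dict: "t": time; "joint_positions": joint angles; "joint_vel": joint speeds; "joint_torque": joint torques, N m; "eef_pos": TCP position; "tcp_rot": TCP orientation; "force": force on the tool from outside, world axes, zero at the start; "ft_torque": the same for the moment, N m; "gripper_width": finger opening in mm.
Only numpy, scipy, OpenCV 4.12 (cv2) and the standard library are available. Lean on these libraries where they do the work, as an engineer would, in place of code of your own. Each camera call takes 0.05 s, during which the arm holds its last target. There are 200 camera calls.

### The job

Load the wooden sample slide into the jig: press its black thumb pad down hard with the fingertips so that the sprung bed underneath sinks, keep pressing while you slide it forward under the steel bridge and the brass leaf spring until it is fully home against the end stop, then let go so that the bed springs back up behind it. The slide is only pressed and pushed, never lifted or picked up, and everything else on the table stays where it is.

Things in the scene. Friction and masses are not known exactly. Their poses are not given: they have to be found in the camera images.
- jig: the fixed jig: plywood base 252 x 94 mm, aluminium channel 67 mm wide between side rails 30 mm high. Origin on the table, on the channel's centre line, under the front edge of the sprung bed; +x is the way the slide is pushed, +y left of it, z up. In x: rear wall at -120 mm, bed -118 to 0, fixed channel floor (16 mm above the table) from 2 mm on. All heights here are above the table
- bridge (a point): middle of the underside of the dark steel bridge across the channel, 51 mm ahead of the jig's origin, 37.5 mm high; the bridge is 10 mm long (x = 46 to 56 mm) and its top, the jig's highest part, is at 47.5 mm
- end_stop (a point): middle of the face of the dark steel end stop, on the channel floor, at x = 110 mm in the jig's frame; the slide's front end rests against it when home
- bed (a joint): sprung steel bed under the slide, moves straight down: 0 = up (top at 24.5 mm), 0.007 m = fully down on its stop (17.5 mm, 1.5 mm above the channel floor). A press of 2 to 3 N begins to move it, about 10 N puts it fully down. While it is up the slide's front runs against the bridge; 5 mm down lets it pass. Once the slide has left it, it springs up and locks the slide in
- leaf (a joint): brass leaf spring of two strips, each 10 mm wide, 25 mm either side of the centre line, running from the bridge forward and down to x = 101 mm; drags on the slide's top with about 4 N. 0 = at rest, about 0.15 rad with the slide under it
- carrier_mid (a point): centre of the loose wooden sample slide, 106 (along the channel, its x) x 64 x 18 mm, about 0.22 kg, a white sample tile inlaid in its front half; the point is 9 mm above its underside. It starts on the bed, front towards the bridge. Fully home the point is at x = 57, y = 0 (within 1.5), z = 25 mm in the jig's frame, its rear end 4 mm past the bed
- thumb (a point): centre of the black rubber thumb pad (28 mm along the slide, 58 mm wide) on the slide's upper face, 37 mm behind its centre. A red cross rib (5 mm thick, 60 mm wide, 9 mm high) stands in front of the pad, its rear face 15 mm ahead of this point: a fingertip pressed on the pad can push the slide forward by it
- clear_beaker: bystander, loose: clear beaker, 56 mm wide, 60 mm high; origin at the centre of its foot
- mauve_beaker: bystander, loose: mauve beaker, 66 mm wide, 70 mm high; origin at the centre of its foot
- blue_glass: bystander, loose: pale blue glass, 61 mm wide, 72 mm high; origin at the centre of its foot
- mixing_tile: bystander, loose: white mixing tile with colour wells, 75 x 110 x 13 mm; origin at the centre of its foot
- masking_tape: bystander, loose: roll of tape lying flat, 104 mm wide, 25 mm high; origin at the centre of its foot
- pot_lid_10: bystander, loose: teal pot lid with a ball knob, 58 mm wide, 38 mm high; origin at the centre of its foot
- carrier: the same sample slide; origin at the centre of its underside

How it is judged (in metres and radians):
On the way, in this order (a step that is already met when the one before it is completed fails the run):
1. the fingers press the slide down: the bed is at least 5 mm down, the slide still behind the spring (value of joint bed above 0.005 m and x of carrier_mid in the frame of jig below 0 m), for 0.1 s.
2. the slide's front is under the leaf spring and has raised it, the bed still down (value of joint bed above 0.003 m and value of joint leaf above 0.04 rad and x of carrier_mid in the frame of jig above 0.015 m), for 0.1 s.
At the end, for the whole second after the job is handed in: the slide lies flat and at rest in the channel under the raised leaf spring, within 3 mm of the end stop, and the bed has sprung up behind it (less than 1.5 mm from its upper end) (x of carrier_mid in the frame of jig between 0.054 and 0.06 m and z of carrier_mid in the frame of jig between 0.022 and 0.0275 m and angle between carrier_mid's own z axis and vertical below 0.04 rad and angle between the x axis of carrier_mid and the x axis of jig, either way round below 0.05 rad and value of joint leaf above 0.08 rad and value of joint bed below 0.0015 m and linear speed of carrier below 0.02 m/s); the robot touches nothing.
It fails at once if the slide is lifted off (centre more than 12 mm above where it starts) or tipped (height (world z) of carrier_mid above 0.0455 m or angle between carrier_mid's own z axis and vertical above 0.25 rad).
It fails at once if something else on the table is moved by more than 20 mm (distance of any of clear_beaker, mauve_beaker, blue_glass, mixing_tile, masking_tape, pot_lid_10 from where it was at the start of the episode above 0.02 m).
It also fails if it takes over 42 s, if anything falls off the work surface, if the arm or the gripper's body presses on something with over 40 N, if the wrist force passes 120 N, or if a joint passes its speed limit or range.

## Working session

There is one attempt and no reset: what is moved stays moved. The work goes in short steps, Python scripts to look and compute and a shell command to move; the robot and the scene stay as the last step left them, time stands still between calls to the robot, and variables do not carry over. Pictures are saved under pics/ and viewed, about 8 in all and at most 12, crops included, and the job is handed in when it is done.

```bash
mkdir -p pics
cat > h.py <<'E'
import numpy as np, cv2
from cell import monitor, read_camera, workorder
def ray(c,u,v,z):
    R=np.array(c["R"]);t=np.array(c["t"])
    o=-R.T@t; d=R.T@np.array([(u-c["cx"])/c["fx"],(v-c["cy"])/c["fy"],1])
    return o+d*(z-o[2])/d[2]
E
python3 - <<'E'
from h import *
s=monitor.get_state(); print(s["t"],s["eef_pos"],s["tcp_rot"],s["force"],s["gripper_width"])
import pickle
cs={}
for n in("top","scene"):
    c=read_camera(n); cs[n]=c
    cv2.imwrite(f"pics/{n}0.png",c["pixels"][...,::-1])
pickle.dump(cs,open("c0.pkl","wb"))
E
```

```text
0.0 [ 245.44859483 -574.02458263  221.58703777] [-3.07572400e+00 -6.29588918e-01  7.76552539e-05] [-0.14551703 -0.32076155 -0.78483584] 86.96430000727277
```

View pics/top0.png

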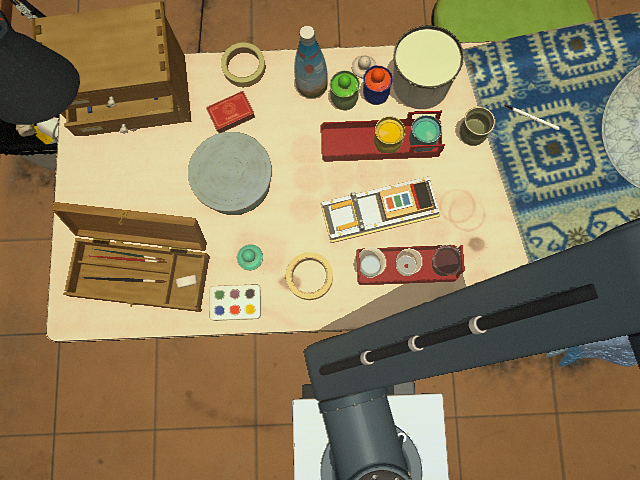

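View pics/scene0.png

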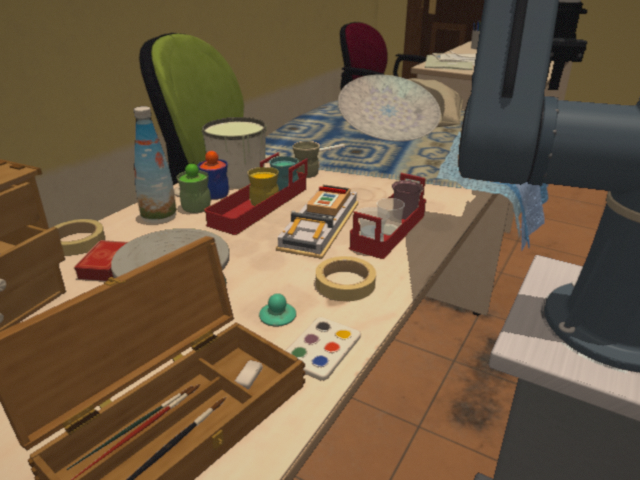

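The jig lies at about (380,210) in the top view, with the thumb pad at its right end (422,195), so the push goes left in the image. Caddies with jars stand on both sides of it. Next I'll enlarge the jig.

Run:
```python
from h import *
import pickle
cs=pickle.load(open("c0.pkl","rb"))
c=cs["top"]; p=c["pixels"][170:250,310:450,::-1]
q=c["pixels"][:,:,::-1]
a=cv2.resize(p,None,fx=5,fy=5,interpolation=cv2.INTER_CUBIC)
cv2.imwrite("pics/crop1.png",a)
print(c["R"],c["t"],c["fx"],c["cx"],c["cy"], ray(c,380,210,30))
s=cs["scene"]; print(s["R"],s["t"],s["fx"])
```

```text
[[-0.03950521 -0.99921572 -0.00269761]
 [-0.97681359  0.03918774 -0.21047452]
 [ 0.21041516 -0.00567978 -0.97759562]] [  67.52578133  472.37019515 1252.55217234] 606.2378312864498 337.6932835295254 241.4698636942105 [546.33819896 -47.58047326  30.        ]
[[-0.86385198 -0.50367997  0.0081395 ]
 [-0.24855954  0.41213443 -0.87656339]
 [ 0.43815285 -0.75924417 -0.4812176 ]] [446.02364371 135.76293647 803.81800409] 525.6939223503425
```

View pics/crop1.png

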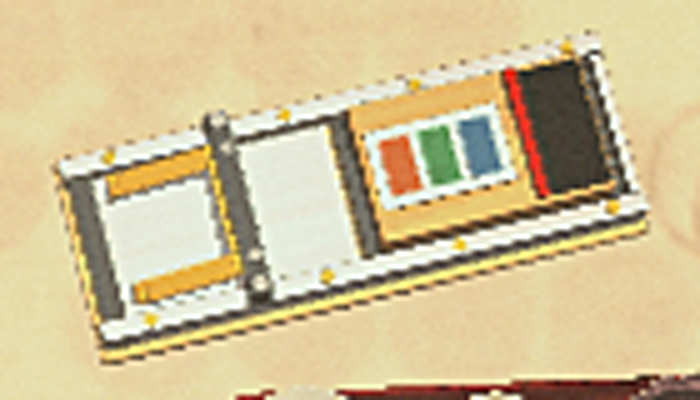

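```bash
cat > m.py <<'E'
from h import *
import pickle
cs=pickle.load(open("c0.pkl","rb")); c=cs["top"]
P=lambda u,v,z: ray(c,310+(u+.5)/5-.5,170+(v+.5)/5-.5,z)[:2]
f=np.array([P(*q,30) for q in [(108,158),(285,115),(414,84),(568,47)]])
n=np.array([P(*q,30) for q in [(150,320),(327,275),(460,243),(612,207)]])
d=[(a[0]-a[-1])/np.linalg.norm(a[0]-a[-1]) for a in(f,n)]
ex=sum(d)/np.linalg.norm(sum(d)); ey=np.array([-ex[1],ex[0]])
mid=(f.mean(0)+n.mean(0))/2
print("ex",ex,"ang",np.degrees(np.arctan2(ex[1],ex[0])),[np.degrees(np.arctan2(*x[::-1])) for x in d])
print("rail gap",(f-n)@ey)
br=np.mean([P(*q,47.5) for q in [(203,125),(232,118),(243,305),(272,298)]],0)
org=br-51*ex; org+=ey*((mid-org)@ey)
th=np.mean([P(*q,43.5) for q in [(515,70),(580,62),(612,185),(548,195)]],0)
print("org",org,"thumb",th,"thumb in jig",[(th-org)@ex,(th-org)@ey])
E
python3 m.py
python3 - <<'E'
from h import *
import pickle
c=pickle.load(open("c0.pkl","rb"))["top"]
for n,u,v,z in [("mauve",447,258,75),("handle",462,252,75),("middle",408,258,65),("teal",426,124,70),("yellow",389,128,70),("handleT",440,118,80),("tin",428,55,120),("cup",477,118,60)]: print(n,ray(c,u,v,z))
E
```

```text
ex [-0.20402667  0.97896533] ang 101.77252709655971 [np.float64(101.76013338036735), np.float64(101.78492081275208)]
rail gap [-75.94033602 -75.28847472 -75.43594258 -75.84910491]
org [554.01350071 -45.21215212] thumb [ 572.69365626 -141.20970746] thumb in jig [np.float64(-97.78952841012729), np.float64(1.2988367567228245)]
mauve [ 424.82009329 -178.5186148    75.        ]
handle [ 436.33671178 -210.94794585   75.        ]
middle [429.90868751 -98.1574876   65.        ]
teal [ 727.66382758 -156.44757094   70.        ]
yellow [721.58530137 -74.326934    70.        ]
handleT [ 736.23786525 -186.42175025   80.        ]
tin [ 866.32960274 -163.55164208  120.        ]
cup [ 741.49557753 -272.69502562   60.        ]
```

```bash
python3 -m handwheel '[[0.1,0.15,0,0.06,-1],[0.2,0.3,0,0.12,-1],[0.3,0.45,0,0.18,-1],[0.45,0.6,0,0.24,-1],[0.6,0.8,0,0.32,-1],[0.75,1,0,0.4,-1],[0.75,1,0,0.44,-1],[0.75,1,0,0.44,-1]]' 20
python3 -m handwheel '[[0.1,0.15,0,0.06,-1],[0.2,0.3,0,0.12,-1],[0.3,0.45,0,0.18,-1],[0.45,0.6,0,0.24,-1],[0.6,0.8,0,0.32,-1],[0.75,1,0,0.4,-1],[0.75,1,0,0.43,-1],[0.75,1,0,0.43,-1],[0.75,1,0,0.43,-1]]'
python3 -c "
from h import *
s=monitor.get_state(); print(s)"
```

```text
t: 0.9
eef_pos: [396.2, -372.4, 221.4]
tcp_rot: [-2.678, -1.638, 0.002]
force: [0.1, -0.1, -0.5]
gripper_width: 30.6
t: 1.8
eef_pos: [545.8, -173.5, 221.1]
tcp_rot: [-1.988, -2.43, 0.004]
force: [-0.3, 0.1, -0.6]
gripper_width: 0.7
{'t': 1.8, 'joint_positions': array([-0.50184999,  0.45993964,  1.56544473, -0.00203735,  1.11905494,
       -0.70040039]), 'joint_vel': array([-0.01749902, -0.00587759,  0.00268383,  0.00157448, -0.00011905,
       -0.00737017]), 'joint_torque': array([ 7.39190374e-01, -3.98935318e+01, -1.67458463e+01,  6.24293648e-02,
        8.72419635e-02, -4.42921417e-03]), 'eef_pos': array([ 545.79377533, -173.50753763,  221.12971645]), 'tcp_rot': array([-1.98768664, -2.42965523,  0.00364501]), 'force': array([-0.34000496,  0.08087046, -0.56221849]), 'ft_torque': array([-0.04942583, -0.08173055,  0.0445589 ]), 'gripper_width': 0.6625029228163957}
```

```bash
python3 -m handwheel '[[0.05,0.07,-0.15,0.004,-1],[0.1,0.14,-0.35,0.004,-1],[0.137,0.175,-0.5,0.004,-1],[0.137,0.175,-0.65,0.004,-1],[0.137,0.175,-0.75,0.004,-1],[0.137,0.175,-0.75,0.004,-1]]'
python3 - <<'E'
from h import *
a=[]
for n in("wrist","scene"):
    c=read_camera(n); p=c["pixels"][...,::-1]
    a.append(p if n=="wrist" else cv2.resize(p[130:290,240:453],(640,480)))
    if n=="wrist": 
        s=monitor.get_state(); X=np.array(s["eef_pos"]); x=np.array(c["R"])@X+c["t"]; print("tcp px",c["fx"]*x[0]/x[2]+c["cx"],c["fy"]*x[1]/x[2]+c["cy"],s["eef_pos"],s["tcp_rot"],s["gripper_width"])
        import pickle; pickle.dump(c,open("w1.pkl","wb"))
cv2.imwrite("pics/w1.png",a[0]);cv2.imwrite("pics/s1.png",a[1])
E
```

```text
t: 2.4
eef_pos: [570.4, -139.4, 68.2]
tcp_rot: [-1.981, -2.427, 0.007]
force: [-0.8, 0.1, 0.1]
gripper_width: 0.3
tcp px 319.48874350246047 300.1797477495769 [ 571.7845689  -139.7577957    69.89578812] [-1.9824792  -2.42975109  0.00514872] 0.38021508559156136
```

View pics/w1.png

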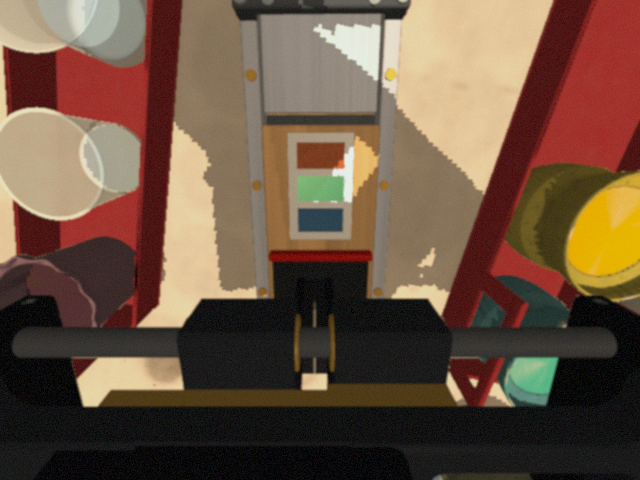

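View pics/s1.png

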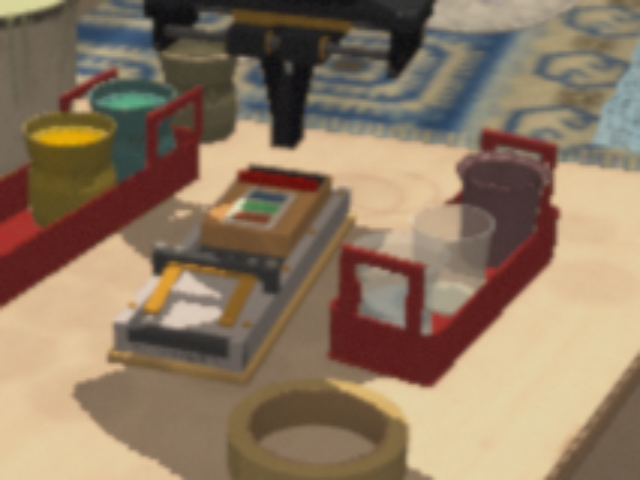

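The wrist view shows the red rib at rows 252–262, columns 270–372 (centre about 321), and the TCP column at 319, so the lateral alignment is good. I'll work out the fingertip-to-rib distance from this view.

Run:
```python
from h import *
import pickle
c=pickle.load(open("w1.pkl","rb")); p=c["pixels"].astype(int)
tcp=np.array([571.78,-139.76]); ex=np.array([-.204,.979]); ey=np.array([-.979,-.204])
m=(p[...,0]>90)&(p[...,1]<40)&(p[...,2]<40); m[:,:262]=0;m[:,380:]=0
ys,xs=np.nonzero(m); print(ys.min(),ys.max(),xs.min(),xs.max(),p[246:268,320].tolist())
for v,z in((250.5,51.5),(257.5,51.5),(262.5,42.5)):
    q=ray(c,321,v,z)[:2]-tcp; print(v,q@ex,q@ey)
for u,v in((251,75),(390,75),(262,292),(377,292)):
    q=ray(c,u,v,30)[:2]; print(q,(q-tcp)@ex,(q-tcp)@ey)
```

```text
251 261 269 371 [[152, 107, 64], [149, 107, 60], [142, 101, 57], [130, 84, 46], [105, 54, 33], [86, 23, 6], [88, 22, 10], [98, 10, 3], [108, 5, 0], [124, 19, 14], [126, 15, 7], [128, 17, 21], [130, 23, 19], [120, 8, 8], [110, 24, 20], [80, 27, 23], [49, 25, 25], [24, 19, 19], [21, 25, 26], [20, 22, 17], [33, 31, 33], [27, 19, 21]]
250.5 21.654409509813554 -0.9916804062228866
257.5 17.432933797527202 -0.9960671746773717
262.5 10.910103455175674 -1.1024806391467643
[511.88818299 -34.12377596] 115.63579400531731 37.08429914629123
[586.15770212 -19.14093788] 115.15301058710115 -38.682059049018605
[ 537.8214346  -161.86585715] -14.71408680602266 37.755030387149795
[ 612.17741819 -146.43794689] -14.778783318685928 -38.186771237251776
```

```bash
python3 -m handwheel '[[-0.002,0.01,-0.05,0.002,-1],[-0.002,0.01,-0.09,0.002,-1],[-0.002,0.01,-0.11,0.002,-1],[-0.002,0.01,-0.12,0.002,-1],[-0.002,0.01,-0.13,0.002,-1],[-0.002,0.01,-0.13,0.002,-1]]'
python3 -m handwheel '[[0,0,-0.005,0,-1],[0,0,-0.01,0,-1],[0,0,-0.015,0,-1],[0,0,-0.02,0,-1],[0,0,-0.02,0,-1]]'
```

```text
t: 3.1
eef_pos: [572.5, -137.9, 45.1]
tcp_rot: [-1.98, -2.436, 0.004]
force: [-0.4, -0.5, 0.3]
gripper_width: 0.5
t: 3.6
eef_pos: [572.7, -137.9, 41.4]
tcp_rot: [-1.98, -2.436, 0.004]
force: [-1.1, 0.5, 3.4]
gripper_width: 0.5
```

```bash
python3 -m handwheel '[[0,0,-0.005,0,-1],[0,0,-0.01,0,-1],[0,0,-0.015,0,-1],[0,0,-0.02,0,-1],[0,0,-0.02,0,-1]]'
python3 -m handwheel '[[0,0,-0.005,0,-1],[0,0,-0.01,0,-1],[0,0,-0.015,0,-1],[0,0,-0.015,0,-1],[0,0,-0.015,0,-1]]'
```

```text
t: 4.1
eef_pos: [572.7, -138.0, 37.8]
tcp_rot: [-1.98, -2.436, 0.004]
force: [-1.7, -0.0, 6.8]
gripper_width: 0.8
t: 4.6
eef_pos: [572.8, -138.0, 35.7]
tcp_rot: [-1.98, -2.437, 0.004]
force: [-1.8, 2.2, 9.1]
gripper_width: 0.7
```

```bash
python3 -m handwheel '[[0,0,-0.005,0,-1],[0,0,-0.01,0,-1],[0,0,-0.01,0,-1],[0,0,-0.01,0,-1]]'
```

```text
t: 5.0
eef_pos: [572.8, -138.0, 35.3]
tcp_rot: [-1.98, -2.437, 0.004]
force: [-3.0, 1.5, 13.6]
gripper_width: 0.4
```

```bash
python3 -m handwheel '[[-0.002,0.01,-0.009,0,-1],[-0.006,0.03,-0.009,0,-1],[-0.01,0.049,-0.009,0,-1],[-0.0143,0.0685,-0.009,0,-1],[-0.0184,0.088,-0.009,0,-1],[-0.0225,0.108,-0.009,0,-1],[-0.0265,0.127,-0.009,0,-1],[-0.0306,0.147,-0.009,0,-1],[-0.0306,0.147,-0.009,0,-1]]'
python3 - <<'E'
from h import *
c=read_camera("wrist"); cv2.imwrite("pics/w2.png",c["pixels"][...,::-1]); print(monitor.get_state()["force"])
E
```

```text
t: 5.9
eef_pos: [569.5, -112.4, 35.7]
tcp_rot: [1.974, 2.434, -0.005]
force: [-2.6, -7.6, 11.7]
gripper_width: 0.5
[-2.11588019 -8.94122575 11.68924667]
```

View pics/w2.png

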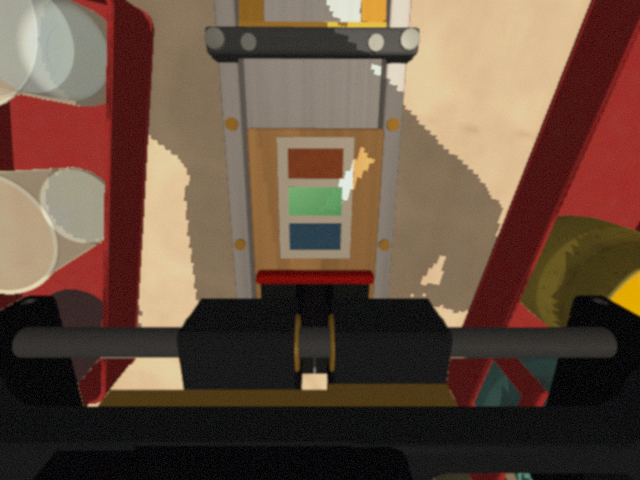

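The wrist view shows the rib at row 277 touching the fingers, the slide front at row 128, and the bridge at row 42. The slide moves flat and straight, so I'll continue pushing.

```bash
python3 -m handwheel '[[-0.008,0.04,-0.01,0,-1],[-0.012,0.06,-0.01,0,-1],[-0.0165,0.08,-0.01,0,-1],[-0.0208,0.1,-0.01,0,-1],[-0.025,0.12,-0.01,0,-1],[-0.029,0.14,-0.01,0,-1],[-0.033,0.16,-0.01,0,-1],[-0.037,0.18,-0.01,0,-1],[-0.037,0.18,-0.01,0,-1]]'
python3 -m handwheel '[[-0.008,0.04,-0.01,0,-1],[-0.012,0.06,-0.01,0,-1],[-0.0165,0.08,-0.01,0,-1],[-0.0208,0.1,-0.01,0,-1],[-0.025,0.12,-0.01,0,-1],[-0.029,0.14,-0.01,0,-1],[-0.033,0.16,-0.01,0,-1],[-0.033,0.16,-0.01,0,-1]]'
```

```text
t: 6.85
eef_pos: [563.2, -80.9, 35.9]
tcp_rot: [1.966, 2.432, -0.011]
force: [-5.3, -14.0, 16.5]
gripper_width: 0.6
t: 7.65
eef_pos: [557.4, -52.9, 35.9]
tcp_rot: [1.959, 2.43, -0.016]
force: [-5.1, -11.7, 15.2]
gripper_width: 0.5
```

```bash
python3 -m handwheel '[[-0.014,0.04,-0.01,0,-1],[-0.02,0.06,-0.01,0,-1],[-0.025,0.08,-0.01,0,-1],[-0.029,0.1,-0.01,0,-1],[-0.033,0.12,-0.01,0,-1],[-0.037,0.14,-0.01,0,-1],[-0.037,0.14,-0.01,0,-1]]'
python3 - <<'E'
from h import *
c=read_camera("scene"); cv2.imwrite("pics/s2.png",cv2.resize(c["pixels"][150:270,260:420,::-1],(640,480))); print(monitor.get_state()["force"])
E
```

```text
t: 8.35
eef_pos: [553.4, -32.6, 36.6]
tcp_rot: [1.943, 2.426, -0.024]
force: [-4.5, -24.7, 14.9]
gripper_width: 0.5
[ -5.06188632 -24.50676053  14.91563755]
```

View pics/s2.png

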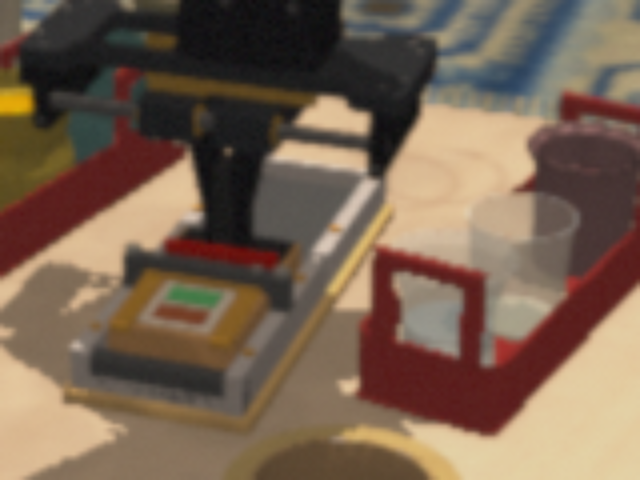

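The slide is under the bridge and leaf, with the red rib close behind the bridge, at about (225,250) in the crop. I estimate about 13 mm remain, and the push force has risen to 25 N. I'll go on in small steps.

```bash
python3 -m handwheel '[[-0.01,0.055,-0.008,-0.01,-1],[-0.013,0.065,-0.008,-0.01,-1],[-0.015,0.075,-0.008,-0.01,-1],[-0.017,0.085,-0.008,-0.01,-1],[-0.017,0.085,-0.008,-0.01,-1]]'
python3 - <<'E'
from h import *
s=monitor.get_state(); q=np.array(s["eef_pos"])[:2]-[554.01,-45.21]; print(q@[-.204,.979],q@[-.979,-.204],s["force"],s["tcp_rot"])
E
```

```text
t: 8.9
eef_pos: [551.2, -22.0, 36.3]
tcp_rot: [1.955, 2.408, -0.032]
force: [-3.4, -20.9, 7.2]
gripper_width: 0.7
23.318773128811266 -1.9415140882997965 [ -3.41855471 -20.89193973   7.18025458] [ 1.95499054  2.40801926 -0.03180908]
```

```bash
python3 -m handwheel '[[-0.01,0.05,-0.01,0,-1],[-0.013,0.065,-0.012,0,-1],[-0.015,0.075,-0.012,0,-1],[-0.015,0.075,-0.012,0,-1]]'
python3 - <<'E'
from h import *
s=monitor.get_state(); q=np.array(s["eef_pos"])[:2]-[554.01,-45.21]; print(q@[-.204,.979],q@[-.979,-.204],s["force"],s["tcp_rot"])
E
```

```text
t: 9.3
eef_pos: [551.4, -21.3, 36.3]
tcp_rot: [1.931, 2.406, -0.052]
force: [-7.1, -50.6, 10.5]
gripper_width: 0.2
23.92270905069761 -2.340916210265815 [ -7.08295904 -50.62600518  10.5327457 ] [ 1.93098967  2.40609578 -0.05180535]
```

The slide stopped hard: 50 N for 0.6 mm of travel. I'll ease the push first, back off about 2 mm, then lift.

```bash
python3 -m handwheel '[[0,0,0,0,-1],[0.001,-0.005,0,0,-1],[0.002,-0.01,0.005,0,-1],[0.002,-0.012,0.02,0,-1],[0.002,-0.012,0.06,0,-1],[0.002,-0.012,0.15,0,-1],[0.002,-0.012,0.3,0,-1],[0.002,-0.1,0.45,0,-1],[0.02,-0.35,0.6,0,-1],[0.03,-0.6,0.6,0,-1],[0.03,-0.6,0.6,0,-1]]'
python3 - <<'E'
from h import *
import pickle
a=[]
c=read_camera("top"); pickle.dump(c,open("c2.pkl","wb")); a.append(cv2.resize(c["pixels"][170:250,310:450],(700,400),interpolation=cv2.INTER_CUBIC))
c=read_camera("scene"); a.append(c["pixels"][150:270,260:420])
cv2.imwrite("pics/end.png",np.vstack([a[0],cv2.resize(a[1],(700,200*0+525))])[:,:,::-1][:925])
im=cv2.imread("pics/end.png"); cv2.imwrite("pics/end.png",cv2.resize(im,(450,595)))
cv2.imwrite("pics/endt.png",a[0][...,::-1])
E
```

```text
t: 10.4
eef_pos: [559.7, -145.6, 158.8]
tcp_rot: [1.93, 2.398, -0.051]
force: [0.5, -0.3, 0.2]
gripper_width: 0.4
```

View pics/end.png

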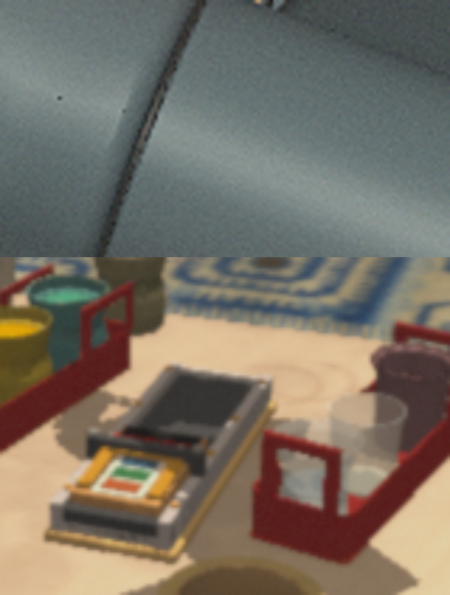

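View pics/endt.png

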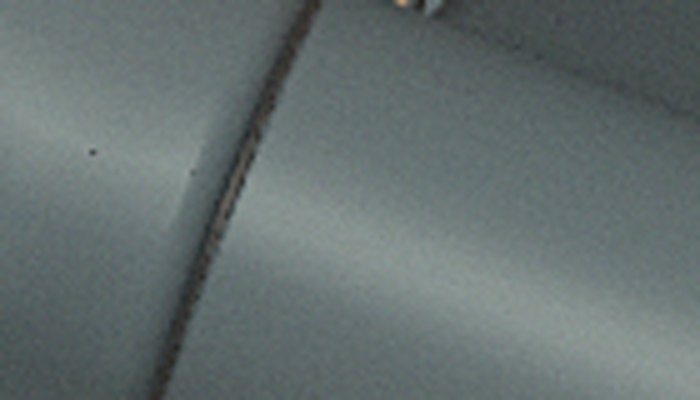

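The top view is blocked by the arm. The scene view shows the slide under the leaf near the stop, with the rail channel behind it clear. I'll check closely with the wrist camera.

Run:
```python
from h import *
import pickle
c=read_camera("wrist"); pickle.dump(c,open("w3.pkl","wb")); cv2.imwrite("pics/w3.png",c["pixels"][...,::-1])
def pj(x,y,z):
    X=np.array([*(np.array([554.01,-45.21])+x*np.array([-.204,.979])+y*np.array([-.979,-.204])),z]); q=np.array(c["R"])@X+c["t"]; return (q[:2]/q[2]*[c["fx"],c["fy"]]+[c["cx"],c["cy"]]).round(1)
print("bed edge up",pj(0,0,24.5),"down",pj(0,0,17.5),"rear top of slide",pj(4,0,34),"rib top rear",pj(35,0,43),"rib front",pj(40,0,43),"stop",pj(110,0,34),"bridge",pj(46,0,47.5),pj(56,0,47.5))
```

```text
bed edge up [335.9 108.7] down [335.3 108.7] rear top of slide [337.  103.1] rib top rear [339.4  56. ] rib front [339.7  48. ] stop [342.5 -70.5] bridge [340.5  37. ] [341.1  20.1]
```

View pics/w3.png

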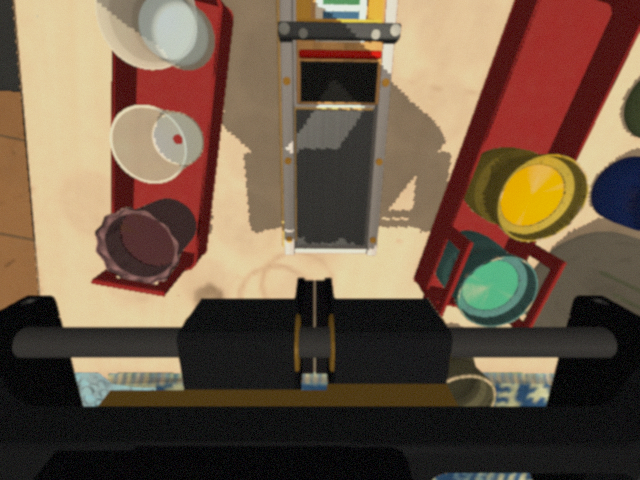

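The wrist view shows the rib at rows 50–58, the slide's rear edge at about row 107, and the bridge at rows 22–40. That is within 1–2 mm of home, but the stop is out of view, so I'll move forward to see both ends.

```bash
python3 -m handwheel '[[-0.04,0.2,0.05,0.03,-1],[-0.07,0.35,0.1,0.03,-1],[-0.07,0.35,0.1,0.03,-1],[-0.07,0.35,0.1,0.03,-1]]'
python3 - <<'E'
from h import *
import pickle
c=read_camera("wrist"); pickle.dump(c,open("w4.pkl","wb"))
def pj(x,y,z):
    X=np.array([*(np.array([554.01,-45.21])+x*np.array([-.204,.979])+y*np.array([-.979,-.204])),z]); q=np.array(c["R"])@X+c["t"]; return (q[:2]/q[2]*[c["fx"],c["fy"]]+[c["cx"],c["cy"]]).round(1)
print("bed edge up",pj(0,0,24.5),"down",pj(0,0,17.5),"rear top of slide",pj(4,0,34),"rear bottom vis",pj(4,0,24.5),"rib top rear",pj(35,0,43),"rib front",pj(40,0,43),"stop",pj(110,0,34),"bridge",pj(46,0,47.5),pj(56,0,47.5))
a=c["pixels"][0:300,220:440,::-1]; cv2.imwrite("pics/w4.png",cv2.resize(a,(440,600),interpolation=cv2.INTER_CUBIC))
E
```

```text
t: 10.95
eef_pos: [542.2, -68.0, 175.9]
tcp_rot: [1.871, 2.456, -0.05]
force: [0.3, -0.7, 0.2]
gripper_width: 0.4
bed edge up [333.1 196.4] down [332.7 194.6] rear top of slide [334.1 194.5] rear bottom vis [333.5 192.2] rib top rear [337.8 161.4] rib front [338.3 155.4] stop [345.2  64.2] bridge [339.4 148.6] [340.5 136. ]
```

View pics/w4.png

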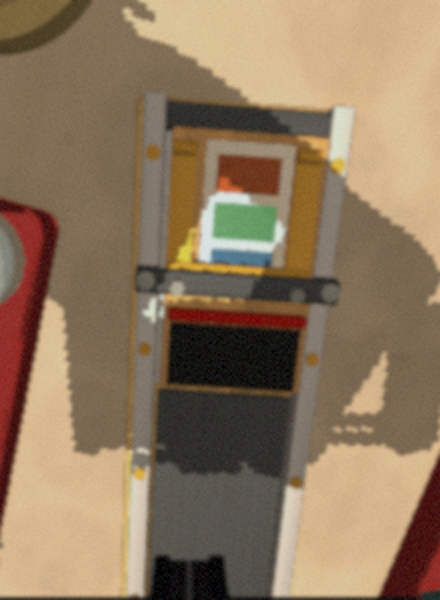

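Both ends are now visible. The slide's front edge, at crop row 128, meets the stop with no gap (predicted row 64.2×2). Its rear edge is at 393 (predicted 389), square in the channel, with the leaf strips lying on top. Last, I'll check the bed height in the scene view against the projected up and down edges.

```bash
python3 -m handwheel '[[0.04,-0.2,0.2,0,-1],[0.08,-0.4,0.4,0,-1],[0.08,-0.4,0.4,0,-1],[0.08,-0.4,0.4,0,-1]]'
python3 - <<'E'
from h import *
c=read_camera("scene")
def pj(x,y,z):
    X=np.array([*(np.array([554.01,-45.21])+x*np.array([-.204,.979])+y*np.array([-.979,-.204])),z]); q=np.array(c["R"])@X+c["t"]; return q[:2]/q[2]*[c["fx"],c["fy"]]+[c["cx"],c["cy"]]
k=8;u0,v0=285,180
im=cv2.resize(c["pixels"][v0:v0+70,u0:u0+90,::-1],None,fx=k,fy=k,interpolation=cv2.INTER_CUBIC)
S=lambda p:tuple(int(x) for x in ((p-[u0,v0]+.5)*k-.5).round())
for z,col in((24.5,(0,255,0)),(17.5,(0,0,255))):
    for y in(-33,-20,-7,7,20,33):
        cv2.circle(im,S(pj(-118,y,z)),2,col,-1)
for y in (-33,33): cv2.circle(im,S(pj(-120,y,30)),2,(255,255,0),-1)
cv2.circle(im,S(pj(110,0,34)),2,(255,0,255),-1)
cv2.imwrite("pics/bed.png",im)
E
```

```text
t: 11.4
eef_pos: [559.7, -151.3, 256.9]
tcp_rot: [1.874, 2.448, -0.048]
force: [-0.5, 0.0, 0.4]
gripper_width: 0.9
```

View pics/bed.png

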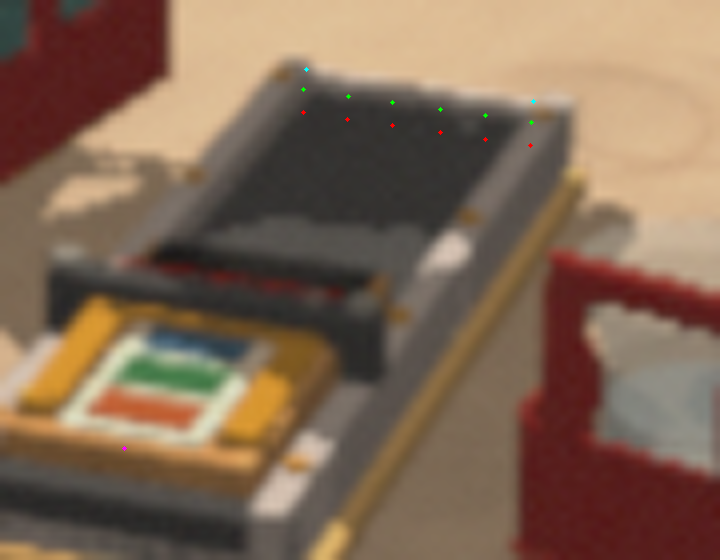

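The bed's rear edge lies on the green (up) markers at about (350,96) and not on the red (down) ones, so the bed has sprung up. The slide's top front edge lies within about 1 px of its predicted home position at (124,448). Handing in.

```bash
python3 -c "
from cell import workorder; print(workorder.finish_job())"
```

```text
the job is handed in; nothing more can be done
None
```

The slide is loaded against the end stop and I handed the job in at about 11.4 s. The hand-in gives no verdict, so the results below rest on my own checks.

**What I did:** With the fingers shut, I pressed the thumb pad until the bed bottomed at about 13.6 N. Keeping it pressed, I pushed the slide by the red rib under the bridge and leaf. It stopped hard, with the force rising to about 50 N over the last 0.6 mm. I eased off, backed away about 2 mm, lifted clear and moved the arm away.

**Last checks:**
- **Position:** the wrist view shows the slide's front edge meeting the stop with no visible gap, and the slide square in the channel. Its rear edge read about 2 pixels (1–2 mm) short of prediction, within calibration error.
- **Leaf:** the leaf strips lie on top of the slide. I did not measure their angle.
- **Bed:** the scene view puts the bed's rear edge on the "up" projection, not the "down" one. It resolves up from down but is not exact to 1.5 mm.
- **Bystanders:** none looked disturbed in the views I had. I did not measure them.
- **Arm:** it is clear of everything, with the force reading near zero.

**What did not go smoothly:**
- The final 50 N was fingertip push, which was more than needed. It stayed below the 120 N wrist limit.
- The vertical press eased to about 7 N near the end of the slide.
- The final top-camera check was blocked by the arm.

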